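# Set a step attenuator by clicks from its stop, then switch the output on

## Task

Turn the orange-capped attenuator dial clockwise until it gently meets its end stop, without forcing the stop, then turn it back exactly four clicks. Only then swing the red output lever fully over, away from the robot, and let go. Leave the blue-capped dial and everything else on the bench alone.

Things in the scene. Friction and masses are not known exactly. Their poses are not given: they have to be found in the camera images.
- dial_grip (a point): The orange-capped dial: round black grip, 44 mm diameter, 35 mm tall, fingers fit on any diameter; below it a 66 mm skirt, 6 mm thick, on the case. This point: on the dial's vertical axis, 13 mm below the grip's top, 22 mm above the skirt. z up; its -x points along the white line on the cap; turns with the dial. 20 clicks a turn (18 deg each).
- attenuator: Grey attenuator case, 120 x 120 x 70 mm, fixed; origin under its centre, z up; the dial's axis is at its centre. The stop inside is unmarked, at another angle each time, 2 to 8 clicks clockwise (from above) of the start. Clicks yield at about 0.1 N m; the dial rests in click hollows, one of them at the stop. The stop is sprung, 2.5 N m/rad, and is damaged above 0.38 N m.
- lever (a joint): Red output lever on the blue switch box: 0 = off (leaning to the box's -x side), 1.0 rad = fully over to its +x side; it stays where it is left, moves under about 1 N at the ball.
- lever_tip (a point): Centre of the lever's red ball, 26 mm diameter, on a 10 mm steel rod. Swings in the box's x-z plane, 60 mm from the pivot, which is 57 mm above the bench over the box's centre. Ball centre about 110 mm above the bench at both ends, 29 mm to either side of the pivot, 117 mm when upright.
- switchbox: Blue switch box, 110 (x) x 100 (y) x 35 mm, fixed, with a black block 70 x 50 x 25 mm on top that carries the lever; origin under its centre, z up, x is the direction the lever is thrown.
- blue_mark (a point): Tip of the pointer on the skirt of the blue-capped dial, 30 mm out from its axis, 76 mm above the bench. Same size of case and dial as the attenuator, turns easily: leave it alone.
- screwdriver: Screwdriver lying on the bench, bystander; origin at its underside.
- wash_bottle: White bottle, 60 mm diameter, 120 mm tall, bystander; origin under its centre.
- parts_tray: Blue tray 100 x 140 x 30 mm, bystander; origin under its centre.
- adapter: Brass adapter, 22 mm diameter, 32 mm tall, bystander; origin under its centre.
- heatsink: Finned aluminium heat sink 50 x 50 x 26 mm, bystander; origin under its centre.
- sample_jar: Jar with white lid, 56 mm diameter, 55 mm tall, bystander; origin under its centre.
- multimeter: Grey hand-held meter 150 x 80 x 34 mm lying flat, bystander; origin under its centre.

How it is judged:
By the outcome, as a careful person would: the job done as asked, in the order asked, and still so for the second after the job is handed in, with the robot touching nothing.
It also fails if it takes over 72 s, if anything falls off the work surface, if the arm or the gripper's body presses on something with over 40 N, if the wrist force passes 120 N, or if a joint passes its speed limit or range.

## Robot

A 6-joint arm with a two-finger parallel gripper is mounted at the origin on the work surface. World frame = base frame: x ahead of the robot, y to its left, z up, the work surface at z = 0. Lengths are in m, angles in degrees, forces in N, time in s.
With the tool pointing down it reaches from about 0.275 to 0.725 m from the base axis. Payload 5.6 kg.
Tool frame: the origin (TCP) lies at the very end of the fingers, on their centre line; the grasp point (between the pads) lies 19 mm behind it; z points along the fingers, y is the direction in which the jaws open and shut (so a half turn about z gives the same grasp; the last joint's range is limited). The gripper opens to 85 mm and grips with 20 to 120 N. Pads are 22 mm wide; open, the fingers measure 114 mm over their backs; the gripper's body (76 mm by 85 mm) begins 54 mm behind the grasp point. The pads swing forward as they close: fully open they stand 13 mm farther back than shut.
Start: joints at [-47.235, 14.616, 6.199, 0, -81.583, -16.306], TCP at [0.245, -0.492, 0.231] pointing down, gripper open.
Joint ranges: [-168.99, 168.99], [-69.2, 112.95], [-62.41, 85.93], [-164.36, 98.24], [-168.68, -3.75], [-174.98, 174.98]. Speed limits (degrees/s): [147.25, 147.25, 180, 180, 180, 180].

## Interface

Orientations are given as a 3x3 rotation matrix whose columns are the frame's x, y, z axes.
In Python, from workcell import * gives the robot as it stands.
- The arm moves only by the shell command python3 -m pendant 'ROWS'. ROWS is JSON, a list of rows, each an object of numbers: "dx", "dy", "dz": the shift along the world's x, y, z in m; "ax", "ay", "az": the turn, a rotation vector about the world's x, y, z in rad; "hand": the finger opening in m, from 0 to 0.0854. In form: [{"dx": .., "dy": .., "dz": .., "ax": .., "ay": .., "az": .., "hand": ..}, ...]. A call has 1 to 5 rows; each row shifts and turns the pose as measured when the row begins; what a row does not reach is not made up. A row lasts 1/10 s, in which the tool goes at most 50 mm and 8.59 degrees, less where a joint would pass 70% of its speed; a pose out of reach is approached as far as the arm can. A call with a gripper value outside its range is refused whole. The fingers move at their own pace and stop on an object; the grip force is fixed at half the most. Time passes only in rows, so rows that do not move let the fingers close. It gives the time, the measured TCP pose, the force and the opening at its end, in the units of the state.
- sense(): the state, without advancing time (a new reading comes with each control period).
- get_image(name): name is "side" or "top"; returns (picture, depth): 480x640x3 uint8, blue, green, red; 480x640 float32, m along the optical axis (not along the pixel's ray), 0 where there is no reading.
- camera_model(name): a dict with "mtx" (3x3 intrinsics, pixels), "rvec" (rotation vector, rad) and "tvec" (3), from world to camera coordinates, as OpenCV has them. Camera axes: x right, y down, z forward; pixel columns grow to the right and rows downward; lengths in m; the calibration is good to about 2 mm. A picture is of the moment at which its call begins. camera_model takes no time and is no camera call.
- hand_in(): hands the job in, once; it reports no verdict.
The state is a dict: "clock": time; "qpos": joint angles; "qvel": joint speeds; "joint_efforts": joint torques, N m; "tcp_pos": TCP position; "tcp_rot": TCP orientation; "contact_force": force on the tool from outside, world axes, zero at the start; "wrist_torque": the same for the moment, N m; "grip_width": finger opening in m.
Only numpy, scipy, OpenCV 4.12 (cv2) and the standard library are available. Lean on these libraries where they do the work, as an engineer would, in place of code of your own. Each camera call takes 0.05 s, during which the arm holds its last target.

## Working session

There is one attempt and no reset: what is moved stays moved. The work goes in short steps, Python scripts to look and compute and a shell command to move; the robot and the scene stay as the last step left them, time stands still between calls to the robot, and variables do not carry over. Pictures are saved under pics/ and viewed, and the job is handed in when it is done.

```bash
ls; mkdir -p pics; python3 - <<'E'
from workcell import *
import cv2,numpy as np
s=sense(); print({k:np.round(v,3).tolist() for k,v in s.items()})
for n in("side","top"):
    p,d=get_image(n); cv2.imwrite(f"pics/{n}0.png",p); np.save(f"pics/{n}0_d.npy",d)
    c=camera_model(n); R=cv2.Rodrigues(np.array(c["rvec"],float))[0]; print(n,np.array(c["mtx"]).tolist(),(-R.T@np.array(c["tvec"]).ravel()).round(3),R.round(3).tolist())
E
```

```text
pics
{'clock': 0.0, 'qpos': [-47.235, 14.653, 6.131, -0.026, -81.582, -16.307], 'qvel': [0.062, -0.073, 0.019, -0.028, 0.029, -0.048], 'joint_efforts': [0.001, -38.663, 23.794, 5.365, -0.006, 0.0], 'tcp_pos': [0.245, -0.492, 0.23], 'tcp_rot': [[-0.895, -0.445, -0.001], [-0.445, 0.895, 0.002], [0.0, 0.002, -1.0]], 'contact_force': [0.021, -0.276, 0.266], 'wrist_torque': [0.059, -0.006, -0.001], 'grip_width': 0.085}
side [[595.59687429747, 0.0, 327.52597373629754], [0.0, 595.59687429747, 239.93090351993783], [0.0, 0.0, 1.0]] [-0.106  0.692  0.688] [[-0.731, -0.683, -0.007], [-0.347, 0.381, -0.857], [0.588, -0.624, -0.515]]
top [[444.4736458248731, 0.0, 311.45557261518974], [0.0, 444.4736458248731, 240.85416803851206], [0.0, 0.0, 1.0]] [0.496 0.003 1.043] [[0.016, -1.0, -0.001], [-0.998, -0.016, -0.067], [0.067, 0.002, -0.998]]
```

View pics/side0.png

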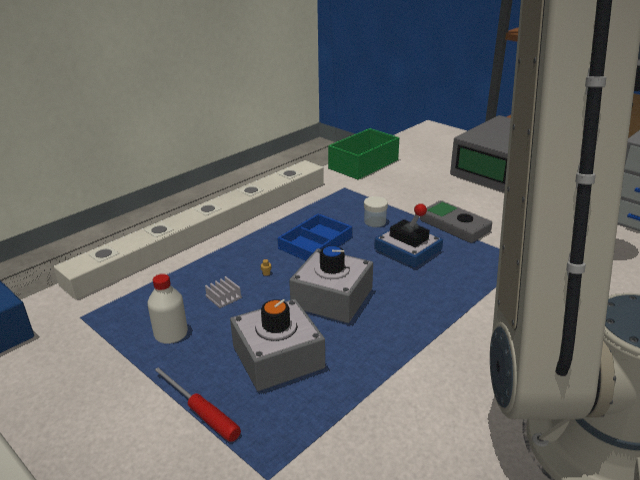

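View pics/top0.png

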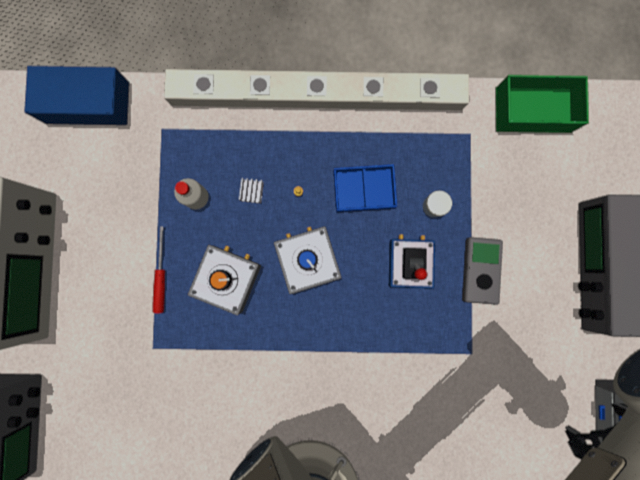

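```bash
cat > h.py <<'E'
import cv2,numpy as np
from workcell import *
def ray(n,uv):
    c=camera_model(n);R=cv2.Rodrigues(np.array(c["rvec"],float))[0];t=np.array(c["tvec"],float).ravel()
    K=np.array(c["mtx"]);d=R.T@np.linalg.inv(K)@np.array([uv[0],uv[1],1.]);return -R.T@t,d
def on(n,uv,z):
    o,d=ray(n,uv);return o+d*(z-o[2])/d[2]
def tri(uv1,uv2):
    o1,d1=ray("side",uv1);o2,d2=ray("top",uv2)
    s=np.linalg.lstsq(np.c_[d1,-d2],o2-o1,rcond=None)[0];a=o1+s[0]*d1;b=o2+s[1]*d2
    return (a+b)/2,np.linalg.norm(a-b)
E
python3 - <<'E'
from h import *
for n in("side","top"):
    p=cv2.imread(f"pics/{n}0.png");h=cv2.cvtColor(p,cv2.COLOR_BGR2HSV)
    for nm,lo,hi in(("orange",(8,150,120),(20,255,255)),("red1",(0,150,80),(6,255,255)),("red2",(174,150,80),(180,255,255)),("blue",(105,190,140),(118,255,255))):
        m=cv2.inRange(h,np.array(lo),np.array(hi))
        k,_,st,ce=cv2.connectedComponentsWithStats(m)
        for i in range(1,k):
            if st[i,4]>15: print(n,nm,st[i],ce[i].round(1))
p=cv2.imread("pics/top0.png")
a=cv2.resize(p[235:325,175:355],None,fx=4,fy=4,interpolation=cv2.INTER_CUBIC);cv2.imwrite("pics/topc.png",a)
a=cv2.resize(p[220:310,370:510],None,fx=5,fy=5,interpolation=cv2.INTER_CUBIC);cv2.imwrite("pics/topl.png",a)
p=cv2.imread("pics/side0.png")
a=cv2.resize(p[190:390,220:460],None,fx=3,fy=3,interpolation=cv2.INTER_CUBIC);cv2.imwrite("pics/sidec.png",a)
E
```

```text
side orange [261 264  10   5  27] [265.  266.2]
side orange [264 300  22  14 194] [274.1 307. ]
side red1 [415 204  12  12 104] [420.2 209.3]
side red1 [153 275  16  15 187] [160.8 281.3]
side red1 [188 394  52  47 955] [214.  417.2]
side blue [312 225  12   7  28] [317.6 228.7]
side blue [300 237  14  12  37] [306.2 242.1]
side blue [327 247   8   8  27] [329.6 250.7]
top orange [294 187   8   5  18] [297.8 188.7]
top orange [211 272  16  17 183] [217.7 279.9]
top red1 [176 182  12  13 121] [181.6 187.8]
top red1 [415 268  12  11 101] [420.5 273.4]
top red1 [153 270  11  42 401] [158.3 291.2]
top blue [386 165  11  39  59] [393.7 182.4]
top blue [335 171  29  39 965] [349.4 190.1]
top blue [364 170  29  38 981] [377.8 188.7]
top blue [301 252  14  12  57] [308.9 256.3]
top blue [301 257   8  10  28] [304.  262.5]
```

View pics/topc.png

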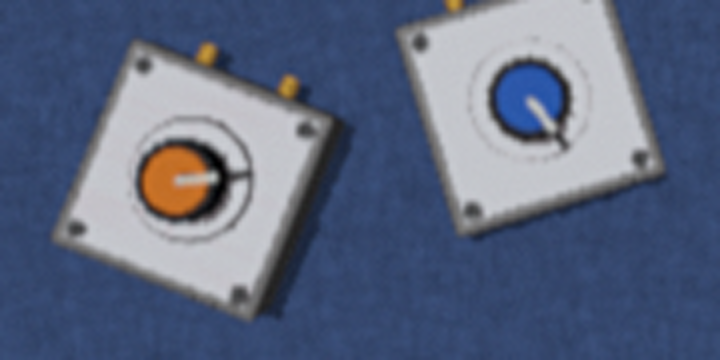

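View pics/topl.png

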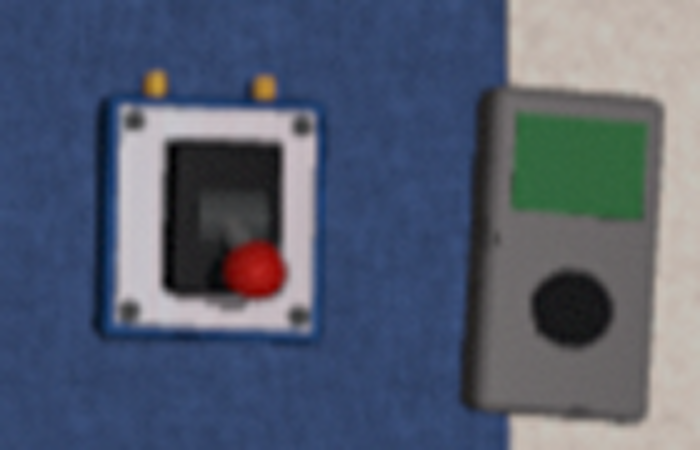

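View pics/sidec.png

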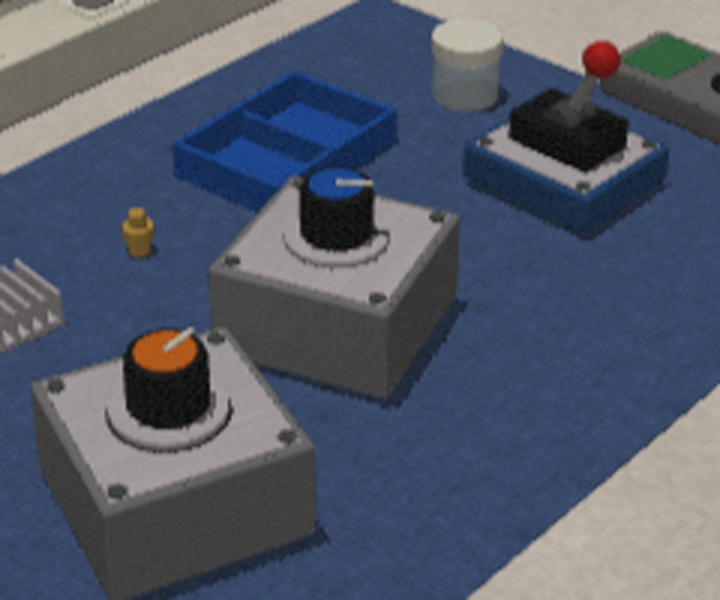

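```bash
python3 - <<'E'
from h import *
f=lambda x,y,s,ox,oy:((x+.5)/s-.5+ox,(y+.5)/s-.5+oy)
g=lambda x,y:f(x,y,4,175,235)
l=lambda x,y:f(x,y,5,370,220)
q=lambda x,y:f(x,y,3,220,190)
cap=g(175.5,181);capb=g(530,98)
print("cap top z.111",on("top",cap,.111),"skirt",on("top",g(192,180),.076))
print("tri cap",tri(q(166,350),cap))
scr=[g(*a) for a in((143,65),(306,130),(240,295),(76,229))]
P=np.array([on("top",a,.07) for a in scr]);print("case ctr",P.mean(0),P)
print("line", on("top",g(245,175),.076)-on("top",g(192,180),.076))
print("blue tip",on("top",g(563,146),.076))
sc=[l(*a) for a in((134,121),(303,126),(298,316),(129,311))]
P=np.array([on("top",a,.035) for a in sc]);print("box ctr",P.mean(0),P)
v=P[0]-P[3]+P[1]-P[2];print("yaw",np.degrees(np.arctan2(v[1],v[0])))
print("ball tri",tri((420.2,209.3),(420.5,273.4)),on("top",(420.5,273.4),.11))
P=np.array([on("top",l(*a),.06) for a in((168,142),(280,146),(276,293),(165,290))]);print("block",P.mean(0))
E
```

```text
cap top z.111 [0.47391928 0.19736734 0.111     ] skirt [0.47376387 0.19575149 0.076     ]
tri cap (array([0.47425217, 0.19781417, 0.11052581]), np.float64(0.000970623483624493))
case ctr [0.47391238 0.19736805 0.07      ] [[0.53592225 0.22566048 0.07      ]
 [0.50185946 0.13547555 0.07      ]
 [0.41185395 0.16902914 0.07      ]
 [0.44601384 0.25930702 0.07      ]]
line [ 0.00317295 -0.02865045  0.        ]
blue tip [ 0.49545494 -0.00500626  0.076     ]
box ctr [ 0.51684723 -0.22565163  0.035     ] [[ 0.5603583  -0.18836124  0.035     ]
 [ 0.5593419  -0.26510227  0.035     ]
 [ 0.47334822 -0.26272381  0.035     ]
 [ 0.47434051 -0.18641922  0.035     ]]
yaw -1.438818586234211
ball tri (array([ 0.49450233, -0.22436986,  0.11126209]), np.float64(0.00036605334959958016)) [ 0.49435667 -0.22479535  0.11      ]
block [ 0.51666761 -0.22274751  0.06      ]
```

```bash
R='';python3 -m pendant '[{"dx":0.0152,"dy":0.046,"az":0.0815,"hand":0.085},{"dx":0.0152,"dy":0.046,"az":0.0815},{"dx":0.0152,"dy":0.046,"az":0.0815},{"dx":0.0152,"dy":0.046,"az":0.0815},{"dx":0.0152,"dy":0.046,"az":0.0815}]'; python3 -m pendant '[{"dx":0.0152,"dy":0.046,"az":0.0815},{"dx":0.0152,"dy":0.046,"az":0.0815},{"dx":0.0152,"dy":0.046,"az":0.0815},{"dx":0.0152,"dy":0.046,"az":0.0815},{"dx":0.0152,"dy":0.046,"az":0.0815}]'; python3 -c "
from h import *
print(np.round(sense()['qpos'],1))"
```

```text
[-47.2  14.7   6.1  -0.  -81.6 -16.3]invalid input
invalid input
```

```bash
python3 -m pendant '[{"dx":0.0152,"dy":0.046,"dz":0,"ax":0,"ay":0,"az":0.0815,"hand":0.085},{"dx":0.0152,"dy":0.046,"dz":0,"ax":0,"ay":0,"az":0.0815,"hand":0.085},{"dx":0.0152,"dy":0.046,"dz":0,"ax":0,"ay":0,"az":0.0815,"hand":0.085}]'; python3 -c "
from h import *
print(np.round(sense()['qpos'],1))"
```

```text
clock: 0.4
tcp_pos: [0.289, -0.3535, 0.2266]
tcp_rot: [[-0.762, -0.648, -0.007], [-0.648, 0.762, 0.005], [0.002, 0.008, -1.0]]
contact_force: [1.8, 0.9, -0.3]
grip_width: 0.0851
[-31.    4.4  -6.9  -0.  -79.2 -18.6]
```

```bash
python3 -m pendant '[{"dx":0.0154,"dy":0.046,"dz":0.001,"ax":0,"ay":0,"az":0.081,"hand":0.085},{"dx":0.0154,"dy":0.046,"dz":0.001,"ax":0,"ay":0,"az":0.081,"hand":0.085},{"dx":0.0154,"dy":0.046,"dz":0.001,"ax":0,"ay":0,"az":0.081,"hand":0.085},{"dx":0.0154,"dy":0.046,"dz":0.001,"ax":0,"ay":0,"az":0.081,"hand":0.085},{"dx":0.0154,"dy":0.046,"dz":0.001,"ax":0,"ay":0,"az":0.081,"hand":0.085}]' | tail -6;  python3 -m pendant '[{"dx":0.0154,"dy":0.046,"dz":0.001,"ax":0,"ay":0,"az":0.081,"hand":0.085},{"dx":0.0154,"dy":0.046,"dz":0.001,"ax":0,"ay":0,"az":0.081,"hand":0.085},{"dx":0.0154,"dy":0.046,"dz":0.001,"ax":0,"ay":0,"az":0.081,"hand":0.085},{"dx":0.0154,"dy":0.046,"dz":0.001,"ax":0,"ay":0,"az":0.081,"hand":0.085},{"dx":0.0154,"dy":0.046,"dz":0.001,"ax":0,"ay":0,"az":0.081,"hand":0.085}]'; python3 -c "
from h import *
print(np.round(sense()['qpos'],1))"
```

```text
clock: 0.9
tcp_pos: [0.3648, -0.1149, 0.2301]
tcp_rot: [[-0.431, -0.902, -0.01], [-0.902, 0.431, 0.003], [0.002, 0.01, -1.0]]
contact_force: [1.0, -0.8, -0.3]
grip_width: 0.0849
clock: 1.4
tcp_pos: [0.4402, 0.1235, 0.2352]
tcp_rot: [[-0.021, -1.0, -0.01], [-1.0, 0.021, -0.001], [0.001, 0.01, -1.0]]
contact_force: [1.5, -1.2, 0.1]
grip_width: 0.085
[ 35.2   4.3  -5.6  -0.3 -80.5 -36.3]
```

```bash
python3 -m pendant '[{"dx":0.01,"dy":0.025,"dz":-0.01,"ax":0,"ay":-0.01,"az":0.14,"hand":0.085},{"dx":0.01,"dy":0.025,"dz":-0.01,"ax":0,"ay":0,"az":0.14,"hand":0.085},{"dx":0.01,"dy":0.02,"dz":-0.01,"ax":0,"ay":0,"az":0.14,"hand":0.085},{"dx":0.004,"dy":0.004,"dz":0,"ax":0,"ay":0,"az":0.14,"hand":0.085},{"dx":0,"dy":0,"dz":0,"ax":0,"ay":0,"az":0.14,"hand":0.085}]' >/dev/null;  python3 -m pendant '[{"dx":0,"dy":0,"dz":0,"ax":0,"ay":0,"az":0.14,"hand":0.085},{"dx":0,"dy":0,"dz":0,"ax":0,"ay":0,"az":0.14,"hand":0.085},{"dx":0,"dy":0,"dz":0,"ax":0,"ay":0,"az":0.10,"hand":0.085},{"dx":0,"dy":0,"dz":0,"ax":0,"ay":0,"az":0,"hand":0.085}]'; python3 -c "
from h import *
print(np.round(sense()['qpos'],1),sense()['wrist_torque'])"
```

```text
clock: 2.3
tcp_pos: [0.4733, 0.2071, 0.1975]
tcp_rot: [[0.897, -0.441, -0.007], [-0.441, -0.897, -0.008], [-0.003, 0.011, -1.0]]
contact_force: [-0.3, -0.4, 0.8]
grip_width: 0.0848
[ 41.1  12.   -2.2   0.1 -76.4  22.7] [ 0.06812796 -0.03423822  0.03005485]
```

```bash
python3 -m pendant '[{"dx":0.0005,"dy":-0.0095,"dz":-0.02,"ax":0.008,"ay":-0.007,"az":0,"hand":0.085},{"dx":0,"dy":0,"dz":-0.03,"ax":0,"ay":0,"az":0,"hand":0.085},{"dx":0,"dy":0,"dz":-0.02,"ax":0,"ay":0,"az":0,"hand":0.085},{"dx":0,"dy":0,"dz":0,"ax":0,"ay":0,"az":0,"hand":0.085}]'; python3 -c "
from h import *
print(np.round(sense()['qpos'],1),sense()['wrist_torque'])"
```

```text
clock: 2.7
tcp_pos: [0.4735, 0.1972, 0.1254]
tcp_rot: [[0.892, -0.452, 0.0], [-0.452, -0.892, 0.001], [-0.0, -0.001, -1.0]]
contact_force: [0.4, -0.1, 0.3]
grip_width: 0.0849
[ 40.1  13.8 -10.7  -0.  -65.4  23. ] [-0.03972275  0.0376397  -0.01581694]
```

```bash
python3 -m pendant '[{"dx":0.0005,"dy":0.0003,"dz":-0.02,"ax":0,"ay":0,"az":0,"hand":0.085},{"dx":0,"dy":0,"dz":-0.02,"ax":0,"ay":0,"az":0,"hand":0.085},{"dx":0,"dy":0,"dz":-0.002,"ax":0,"ay":0,"az":0,"hand":0.085},{"dx":0,"dy":0,"dz":0,"ax":0,"ay":0,"az":0,"hand":0.085}]'; python3 - <<'E'
from h import *
print(np.round(sense()['qpos'],1),sense()['wrist_torque'])
p,_=get_image("side");a=cv2.resize(p[200:400,190:390],None,fx=3,fy=3);cv2.imwrite("pics/s1.png",a)
E
```

```text
clock: 3.1
tcp_pos: [0.476, 0.1982, 0.086]
tcp_rot: [[0.889, -0.458, 0.004], [-0.458, -0.889, 0.002], [0.003, -0.004, -1.0]]
contact_force: [-0.1, -1.3, 0.1]
grip_width: 0.0849
[ 40.1  16.  -14.1   0.1 -59.7  22.6] [ 0.03821653 -0.03665394 -0.03164937]
```

View pics/s1.png

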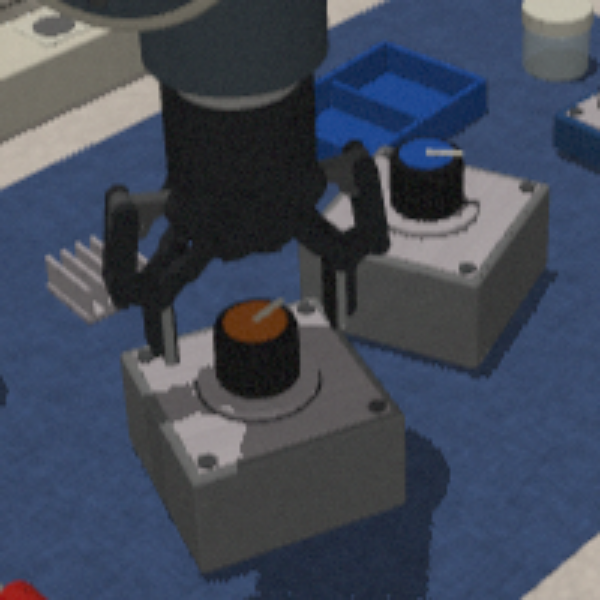

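```bash
python3 -m pendant '[{"dx":-0.002,"dy":-0.0005,"dz":-0.003,"ax":0.002,"ay":0.004,"az":0,"hand":0.05},{"dx":0,"dy":0,"dz":0,"ax":0,"ay":0,"az":0,"hand":0.05},{"dx":0,"dy":0,"dz":0,"ax":0,"ay":0,"az":0,"hand":0.05},{"dx":0,"dy":0,"dz":0,"ax":0,"ay":0,"az":0,"hand":0.05},{"dx":0,"dy":0,"dz":0,"ax":0,"ay":0,"az":0,"hand":0.05}]'; python3 -c "
from h import *
print(np.round(sense()['qpos'],1),sense()['wrist_torque'])"
```

```text
clock: 3.65
tcp_pos: [0.4757, 0.199, 0.0867]
tcp_rot: [[0.889, -0.458, 0.005], [-0.458, -0.889, 0.008], [0.001, -0.009, -1.0]]
contact_force: [0.2, -0.8, 0.5]
grip_width: 0.0501
[ 40.   15.8 -14.1  -0.2 -59.5  22.8] [ 5.38400702e-05 -3.30887729e-03  1.85618441e-02]
```

```bash
python3 -m pendant '[{"dx":-0.0015,"dy":-0.0015,"dz":-0.004,"ax":-0.008,"ay":0.005,"az":0,"hand":0.05},{"dx":0,"dy":0,"dz":0,"ax":0,"ay":0,"az":0,"hand":0.035},{"dx":0,"dy":0,"dz":0,"ax":0,"ay":0,"az":0,"hand":0.035}]'; python3 -m pendant '[{"dx":0,"dy":0,"dz":0,"ax":0,"ay":0,"az":0,"hand":0.035},{"dx":0,"dy":0,"dz":0,"ax":0,"ay":0,"az":0,"hand":0.035}]'; python3 -c "
from h import *
print(np.round(sense()['qpos'],1),sense()['wrist_torque'])"
```

```text
clock: 3.95
tcp_pos: [0.4742, 0.1978, 0.0827]
tcp_rot: [[0.889, -0.458, 0.0], [-0.458, -0.889, -0.0], [0.0, 0.0, -1.0]]
contact_force: [0.3, 0.9, 2.4]
grip_width: 0.0428
clock: 4.15
tcp_pos: [0.4742, 0.1977, 0.0828]
tcp_rot: [[0.889, -0.458, 0.0], [-0.458, -0.889, -0.001], [0.001, 0.0, -1.0]]
contact_force: [-0.6, 1.0, -0.3]
grip_width: 0.0426
[ 40.2  16.1 -14.4   0.  -59.5  22.6] [ 0.08787757  0.08041231 -0.01585084]
```

```bash
cat > r.py <<'E'
from h import *
s=sense();R=np.array(s["tcp_rot"])
y=np.degrees(np.arctan2(R[1,0],R[0,0]));d=(y+27.25+180)%360-180
if d>20:d-=360
print("t%.2f turn %.2f  Tz %.3f  T %s F %s pos %s tilt %s w %.4f q6 %.1f"%(s["clock"],d,s["wrist_torque"][2],np.round(s["wrist_torque"],3),np.round(s["contact_force"],1),np.round(s["tcp_pos"],4),np.round(R[:2,2],3),s["grip_width"],s["qpos"][5]))
E
m(){ python3 r.py; }
for i in 1; do python3 -m pendant '[{"dx":0,"dy":0,"dz":0,"ax":0,"ay":0,"az":-0.05,"hand":0.035}]'>/dev/null; m; python3 -m pendant '[{"dx":0,"dy":0,"dz":0,"ax":0,"ay":0,"az":-0.05,"hand":0.035}]'>/dev/null; m;python3 -m pendant '[{"dx":0,"dy":0,"dz":0,"ax":0,"ay":0,"az":-0.05,"hand":0.035}]'>/dev/null; m;python3 -m pendant '[{"dx":0,"dy":0,"dz":0,"ax":0,"ay":0,"az":-0.05,"hand":0.035}]'>/dev/null; m;python3 -m pendant '[{"dx":0,"dy":0,"dz":0,"ax":0,"ay":0,"az":-0.05,"hand":0.035}]'>/dev/null; m;python3 -m pendant '[{"dx":0,"dy":0,"dz":0,"ax":0,"ay":0,"az":-0.05,"hand":0.035}]'>/dev/null; m;python3 -m pendant '[{"dx":0,"dy":0,"dz":0,"ax":0,"ay":0,"az":-0.05,"hand":0.035}]'>/dev/null; m; done
```

```text
t4.25 turn -2.90  Tz 0.192  T [0.167 0.106 0.192] F [ 0.4  0.6 -0.6] pos [0.4741 0.1977 0.0828] tilt [ 0.    -0.001] w 0.0424 q6 19.7
t4.35 turn -5.86  Tz 0.084  T [0.134 0.12  0.084] F [ 0.6 -0.1  1.6] pos [0.4741 0.1977 0.0828] tilt [ 0.    -0.001] w 0.0423 q6 16.7
t4.45 turn -8.84  Tz 0.031  T [0.113 0.091 0.031] F [ 0.1 -0.1  0.7] pos [0.4742 0.1977 0.0828] tilt [ 0.    -0.001] w 0.0425 q6 13.7
t4.55 turn -11.83  Tz -0.070  T [ 0.096  0.136 -0.07 ] F [-0.3 -0.6  0.9] pos [0.4741 0.1977 0.0828] tilt [-0.    -0.001] w 0.0428 q6 10.8
t4.65 turn -14.82  Tz -0.040  T [ 0.109  0.124 -0.04 ] F [-0.8  0.4  0.3] pos [0.4741 0.1976 0.0827] tilt [-0.    -0.001] w 0.0423 q6 7.8
t4.75 turn -17.81  Tz 0.018  T [0.192 0.132 0.018] F [-0.8  0.6  0.7] pos [0.4741 0.1976 0.0828] tilt [-0.    -0.001] w 0.0422 q6 4.8
t4.85 turn -20.79  Tz 0.111  T [0.163 0.14  0.111] F [-0.6  0.1  0.3] pos [0.4741 0.1976 0.0828] tilt [-0.    -0.001] w 0.0425 q6 1.8
```

```bash

m(){ python3 r.py | cut -c1-60; }
 python3 -m pendant '[{"dx":0,"dy":0,"dz":0,"ax":0,"ay":0,"az":-0.053,"hand":0.035},{"dx":0,"dy":0,"dz":0,"ax":0,"ay":0,"az":-0.053,"hand":0.035},{"dx":0,"dy":0,"dz":0,"ax":0,"ay":0,"az":-0.053,"hand":0.035},{"dx":0,"dy":0,"dz":0,"ax":0,"ay":0,"az":-0.053,"hand":0.035},{"dx":0,"dy":0,"dz":0,"ax":0,"ay":0,"az":-0.053,"hand":0.035}]'>/dev/null; m; python3 -m pendant '[{"dx":0,"dy":0,"dz":0,"ax":0,"ay":0,"az":-0.025,"hand":0.035}]'>/dev/null; m;python3 -m pendant '[{"dx":0,"dy":0,"dz":0,"ax":0,"ay":0,"az":-0.025,"hand":0.035}]'>/dev/null; m;python3 -m pendant '[{"dx":0,"dy":0,"dz":0,"ax":0,"ay":0,"az":0,"hand":0.035}]'>/dev/null; m;python3 -m pendant '[{"dx":0,"dy":0,"dz":0,"ax":0,"ay":0,"az":0,"hand":0.035}]'>/dev/null; m;
```

```text
t5.35 turn -36.61  Tz 0.051  T [0.107 0.11  0.051] F [0.6 0.
t5.45 turn -38.13  Tz 0.097  T [0.1   0.105 0.097] F [0.2 0.
t5.55 turn -39.61  Tz 0.076  T [0.141 0.107 0.076] F [-0.1 -
t5.65 turn -39.62  Tz 0.066  T [0.103 0.1   0.066] F [-0.5  
t5.75 turn -39.58  Tz 0.073  T [0.144 0.113 0.073] F [-0.
```

```bash

m(){ python3 r.py | cut -c1-60; }
 python3 -m pendant '[{"dx":0,"dy":0,"dz":0,"ax":0,"ay":0,"az":-0.05,"hand":0.035},{"dx":0,"dy":0,"dz":0,"ax":0,"ay":0,"az":-0.05,"hand":0.035},{"dx":0,"dy":0,"dz":0,"ax":0,"ay":0,"az":-0.05,"hand":0.035},{"dx":0,"dy":0,"dz":0,"ax":0,"ay":0,"az":-0.05,"hand":0.035},{"dx":0,"dy":0,"dz":0,"ax":0,"ay":0,"az":-0.05,"hand":0.035}]'>/dev/null; m; python3 -m pendant '[{"dx":0,"dy":0,"dz":0,"ax":0,"ay":0,"az":-0.03,"hand":0.035}]'>/dev/null; m;python3 -m pendant '[{"dx":0,"dy":0,"dz":0,"ax":0,"ay":0,"az":-0.025,"hand":0.035}]'>/dev/null; m;python3 -m pendant '[{"dx":0,"dy":0,"dz":0,"ax":0,"ay":0,"az":0,"hand":0.035}]'>/dev/null; m;python3 -m pendant '[{"dx":0,"dy":0,"dz":0,"ax":0,"ay":0,"az":0,"hand":0.035}]'>/dev/null; m;
```

```text
t6.25 turn -54.28  Tz 0.045  T [0.116 0.155 0.045] F [-0.2  
t6.35 turn -56.07  Tz 0.094  T [0.151 0.134 0.094] F [-1.1  
t6.45 turn -57.55  Tz 0.096  T [0.147 0.162 0.096] F [-0.1  
t6.55 turn -57.55  Tz 0.115  T [0.138 0.12  0.115] F [-0.2 -
t6.65 turn -57.51  Tz 0.064  T [0.144 0.129 0.064] F [-0.1
```

Not at 3 clicks. Next hollow: −72.

```bash

m(){ python3 r.py | cut -c1-60; }
 python3 -m pendant '[{"dx":0,"dy":0,"dz":0,"ax":0,"ay":0,"az":-0.05,"hand":0.035},{"dx":0,"dy":0,"dz":0,"ax":0,"ay":0,"az":-0.05,"hand":0.035},{"dx":0,"dy":0,"dz":0,"ax":0,"ay":0,"az":-0.05,"hand":0.035},{"dx":0,"dy":0,"dz":0,"ax":0,"ay":0,"az":-0.05,"hand":0.035},{"dx":0,"dy":0,"dz":0,"ax":0,"ay":0,"az":-0.05,"hand":0.035}]'>/dev/null; m; python3 -m pendant '[{"dx":0,"dy":0,"dz":0,"ax":0,"ay":0,"az":-0.03,"hand":0.035}]'>/dev/null; m;python3 -m pendant '[{"dx":0,"dy":0,"dz":0,"ax":0,"ay":0,"az":-0.025,"hand":0.035}]'>/dev/null; m;python3 -m pendant '[{"dx":0,"dy":0,"dz":0,"ax":0,"ay":0,"az":0,"hand":0.035}]'>/dev/null; m;python3 -m pendant '[{"dx":0,"dy":0,"dz":0,"ax":0,"ay":0,"az":0,"hand":0.035}]'>/dev/null; m;
```

```text
t7.15 turn -72.19  Tz 0.059  T [0.114 0.17  0.059] F [-0.5 -
t7.25 turn -73.98  Tz 0.111  T [0.121 0.134 0.111] F [-0.9 -
t7.35 turn -75.46  Tz 0.132  T [0.187 0.181 0.132] F [0.2 0.
t7.45 turn -75.45  Tz 0.120  T [0.088 0.141 0.12 ] F [0.4 0.
t7.55 turn -75.41  Tz 0.084  T [0.144 0.093 0.084] F [-0.8
```

```bash

m(){ python3 r.py | cut -c1-60; }
 python3 -m pendant '[{"dx":0,"dy":0,"dz":0,"ax":0,"ay":0,"az":-0.025,"hand":0.035}]'>/dev/null; m;python3 -m pendant '[{"dx":0,"dy":0,"dz":0,"ax":0,"ay":0,"az":-0.02,"hand":0.035}]'>/dev/null; m
```

```text
t7.65 turn -76.87  Tz 0.065  T [0.212 0.181 0.065] F [-0.6  
t7.75 turn -78.11  Tz 0.055  T [0.104 0.194 0.055] F [0.5 0.
```

Past the 4th. Next hollow −90 (11.9° on).

```bash

m(){ python3 r.py | cut -c1-60; }
 python3 -m pendant '[{"dx":0,"dy":0,"dz":0,"ax":0,"ay":0,"az":-0.05,"hand":0.035},{"dx":0,"dy":0,"dz":0,"ax":0,"ay":0,"az":-0.05,"hand":0.035},{"dx":0,"dy":0,"dz":0,"ax":0,"ay":0,"az":-0.05,"hand":0.035},{"dx":0,"dy":0,"dz":0,"ax":0,"ay":0,"az":-0.05,"hand":0.035}]'>/dev/null; m; python3 -m pendant '[{"dx":0,"dy":0,"dz":0,"ax":0,"ay":0,"az":-0.03,"hand":0.035}]'>/dev/null; m;python3 -m pendant '[{"dx":0,"dy":0,"dz":0,"ax":0,"ay":0,"az":-0.03,"hand":0.035}]'>/dev/null; m;python3 -m pendant '[{"dx":0,"dy":0,"dz":0,"ax":0,"ay":0,"az":0,"hand":0.035}]'>/dev/null; m;python3 -m pendant '[{"dx":0,"dy":0,"dz":0,"ax":0,"ay":0,"az":0,"hand":0.035}]'>/dev/null; m;
```

```text
t8.15 turn -90.25  Tz 0.077  T [0.102 0.193 0.077] F [-1.   
t8.25 turn -92.13  Tz 0.095  T [0.182 0.172 0.095] F [0.6 0.
t8.35 turn -93.97  Tz 0.106  T [0.162 0.19  0.106] F [0.1 0.
t8.45 turn -94.03  Tz 0.162  T [0.201 0.148 0.162] F [-0.8  
t8.55 turn -94.01  Tz 0.103  T [0.197 0.193 0.103] F [-0.7
```

```bash

m(){ python3 r.py | cut -c1-60; }
 python3 -m pendant '[{"dx":0,"dy":0,"dz":0,"ax":0,"ay":0,"az":-0.02,"hand":0.035}]'>/dev/null; m;python3 -m pendant '[{"dx":0,"dy":0,"dz":0,"ax":0,"ay":0,"az":-0.02,"hand":0.035}]'>/dev/null; m
```

```text
t8.65 turn -95.18  Tz 0.095  T [0.185 0.198 0.095] F [-0.8 -
t8.75 turn -96.42  Tz 0.074  T [0.173 0.16  0.074] F [0.2 0.
```

Past the 5th. Next hollow −108 (11.6° on).

```bash

m(){ python3 r.py | cut -c1-60; }
 python3 -m pendant '[{"dx":0,"dy":0,"dz":0,"ax":0,"ay":0,"az":-0.05,"hand":0.035},{"dx":0,"dy":0,"dz":0,"ax":0,"ay":0,"az":-0.05,"hand":0.035},{"dx":0,"dy":0,"dz":0,"ax":0,"ay":0,"az":-0.05,"hand":0.035},{"dx":0,"dy":0,"dz":0,"ax":0,"ay":0,"az":-0.05,"hand":0.035}]'>/dev/null; m; python3 -m pendant '[{"dx":0,"dy":0,"dz":0,"ax":0,"ay":0,"az":-0.03,"hand":0.035}]'>/dev/null; m;python3 -m pendant '[{"dx":0,"dy":0,"dz":0,"ax":0,"ay":0,"az":-0.03,"hand":0.035}]'>/dev/null; m;python3 -m pendant '[{"dx":0,"dy":0,"dz":0,"ax":0,"ay":0,"az":0,"hand":0.035}]'>/dev/null; m;python3 -m pendant '[{"dx":0,"dy":0,"dz":0,"ax":0,"ay":0,"az":0,"hand":0.035}]'>/dev/null; m;
```

```text
t9.15 turn -108.56  Tz 0.047  T [0.118 0.221 0.047] F [0.7 0
t9.25 turn -110.44  Tz 0.105  T [0.172 0.229 0.105] F [-0.2 
t9.35 turn -112.29  Tz 0.115  T [0.209 0.112 0.115] F [-0.5 
t9.45 turn -112.35  Tz 0.136  T [0.135 0.121 0.136] F [-0.9 
t9.55 turn -112.33  Tz 0.111  T [0.174 0.14  0.111] F [-0.
```

```bash

m(){ python3 r.py | cut -c1-60; }
 python3 -m pendant '[{"dx":0,"dy":0,"dz":0,"ax":0,"ay":0,"az":-0.02,"hand":0.035}]'>/dev/null; m;python3 -m pendant '[{"dx":0,"dy":0,"dz":0,"ax":0,"ay":0,"az":-0.02,"hand":0.035}]'>/dev/null; python3 r.py
```

```text
t9.65 turn -113.51  Tz 0.113  T [0.142 0.152 0.113] F [-0.8 
t9.75 turn -114.74  Tz 0.076  T [0.119 0.129 0.076] F [0.1 1.1 1.3] pos [0.4734 0.1978 0.0828] tilt [-0.001  0.002] w 0.0427 q6 -92.0
```

```bash

m(){ python3 r.py | cut -c1-60; }
 python3 -m pendant '[{"dx":0,"dy":0,"dz":0,"ax":0,"ay":0,"az":-0.047,"hand":0.035},{"dx":0,"dy":0,"dz":0,"ax":0,"ay":0,"az":-0.047,"hand":0.035},{"dx":0,"dy":0,"dz":0,"ax":0,"ay":0,"az":-0.047,"hand":0.035},{"dx":0,"dy":0,"dz":0,"ax":0,"ay":0,"az":-0.047,"hand":0.035}]'>/dev/null; m; python3 -m pendant '[{"dx":0,"dy":0,"dz":0,"ax":0,"ay":0,"az":-0.03,"hand":0.035}]'>/dev/null; m;python3 -m pendant '[{"dx":0,"dy":0,"dz":0,"ax":0,"ay":0,"az":-0.03,"hand":0.035}]'>/dev/null; m;python3 -m pendant '[{"dx":0,"dy":0,"dz":0,"ax":0,"ay":0,"az":0,"hand":0.035}]'>/dev/null; m;python3 -m pendant '[{"dx":0,"dy":0,"dz":0,"ax":0,"ay":0,"az":0,"hand":0.035}]'>/dev/null; m;
```

```text
t10.15 turn -126.17  Tz 0.067  T [0.182 0.188 0.067] F [0.1 
t10.25 turn -128.05  Tz 0.128  T [0.179 0.169 0.128] F [-1.1
t10.35 turn -129.89  Tz 0.187  T [0.156 0.201 0.187] F [-0.7
t10.45 turn -129.94  Tz 0.130  T [0.179 0.166 0.13 ] F [-0.9
t10.55 turn -129.92  Tz 0.182  T [0.173 0.211 0.182] F [-0.9
```

```bash

m(){ python3 r.py | cut -c1-60; }
 python3 -m pendant '[{"dx":0,"dy":0,"dz":0,"ax":0,"ay":0,"az":-0.015,"hand":0.035}]'>/dev/null; m;python3 -m pendant '[{"dx":0,"dy":0,"dz":0,"ax":0,"ay":0,"az":0,"hand":0.035}]'>/dev/null; m;python3 -m pendant '[{"dx":0,"dy":0,"dz":0,"ax":0,"ay":0,"az":0,"hand":0.035}]'>/dev/null; python3 r.py
```

```text
t10.65 turn -130.78  Tz 0.191  T [0.164 0.185 0.191] F [-0.7
t10.75 turn -130.81  Tz 0.247  T [0.142 0.123 0.247] F [0.3 
t10.85 turn -130.79  Tz 0.167  T [0.163 0.174 0.167] F [-0.1  1.   0.9] pos [0.4733 0.1979 0.0828] tilt [-0.001  0.003] w 0.0425 q6 -108.1
```

```bash

m(){ python3 r.py | cut -c1-60; }
 python3 -m pendant '[{"dx":0,"dy":0,"dz":0,"ax":0,"ay":0,"az":-0.015,"hand":0.035}]'>/dev/null; m;python3 -m pendant '[{"dx":0,"dy":0,"dz":0,"ax":0,"ay":0,"az":0,"hand":0.035}]'>/dev/null; m;python3 -m pendant '[{"dx":0,"dy":0,"dz":0,"ax":0,"ay":0,"az":0,"hand":0.035}]'>/dev/null; m
```

```text
t10.95 turn -131.68  Tz 0.225  T [0.154 0.23  0.225] F [-1.6
t11.05 turn -131.71  Tz 0.252  T [0.206 0.206 0.252] F [-1. 
t11.15 turn -131.71  Tz 0.264  T [0.137 0.16  0.264] F [0.3
```

```bash

m(){ python3 r.py | cut -c1-60; }
python3 -m pendant '[{"dx":0,"dy":0,"dz":0,"ax":0,"ay":0,"az":0.05,"hand":0.035},{"dx":0,"dy":0,"dz":0,"ax":0,"ay":0,"az":0.05,"hand":0.035},{"dx":0,"dy":0,"dz":0,"ax":0,"ay":0,"az":0.05,"hand":0.035},{"dx":0,"dy":0,"dz":0,"ax":0,"ay":0,"az":0.05,"hand":0.035},{"dx":0,"dy":0,"dz":0,"ax":0,"ay":0,"az":0.05,"hand":0.035}]'>/dev/null; m
python3 -m pendant '[{"dx":0,"dy":0,"dz":0,"ax":0,"ay":0,"az":0.05,"hand":0.035},{"dx":0,"dy":0,"dz":0,"ax":0,"ay":0,"az":0.05,"hand":0.035},{"dx":0,"dy":0,"dz":0,"ax":0,"ay":0,"az":0.05,"hand":0.035},{"dx":0,"dy":0,"dz":0,"ax":0,"ay":0,"az":0.05,"hand":0.035},{"dx":0,"dy":0,"dz":0,"ax":0,"ay":0,"az":0.05,"hand":0.035}]'>/dev/null; m
python3 -m pendant '[{"dx":0,"dy":0,"dz":0,"ax":0,"ay":0,"az":0.05,"hand":0.035},{"dx":0,"dy":0,"dz":0,"ax":0,"ay":0,"az":0.05,"hand":0.035},{"dx":0,"dy":0,"dz":0,"ax":0,"ay":0,"az":0.05,"hand":0.035},{"dx":0,"dy":0,"dz":0,"ax":0,"ay":0,"az":0.05,"hand":0.035},{"dx":0,"dy":0,"dz":0,"ax":0,"ay":0,"az":0.05,"hand":0.035}]'>/dev/null; m
python3 -m pendant '[{"dx":0,"dy":0,"dz":0,"ax":0,"ay":0,"az":0.05,"hand":0.035},{"dx":0,"dy":0,"dz":0,"ax":0,"ay":0,"az":0.05,"hand":0.035},{"dx":0,"dy":0,"dz":0,"ax":0,"ay":0,"az":0.05,"hand":0.035},{"dx":0,"dy":0,"dz":0,"ax":0,"ay":0,"az":0.05,"hand":0.035},{"dx":0,"dy":0,"dz":0,"ax":0,"ay":0,"az":0.05,"hand":0.035}]'>/dev/null; m
```

```text
t11.65 turn -117.00  Tz -0.032  T [ 0.135  0.142 -0.032] F [
t12.15 turn -102.22  Tz -0.046  T [ 0.141  0.146 -0.046] F [
t12.65 turn -87.43  Tz -0.138  T [ 0.146  0.154 -0.138] F [-
t13.15 turn -72.64  Tz 0.016  T [0.081 0.134 0.016] F [-0.1
```

```bash

m(){ python3 r.py | cut -c1-60; }
python3 -m pendant '[{"dx":0,"dy":0,"dz":0,"ax":0,"ay":0,"az":0.05,"hand":0.035},{"dx":0,"dy":0,"dz":0,"ax":0,"ay":0,"az":0.05,"hand":0.035}]'>/dev/null; m
python3 -m pendant '[{"dx":0,"dy":0,"dz":0,"ax":0,"ay":0,"az":0.05,"hand":0.035},{"dx":0,"dy":0,"dz":0,"ax":0,"ay":0,"az":0.05,"hand":0.035}]'>/dev/null; m
python3 -m pendant '[{"dx":0,"dy":0,"dz":0,"ax":0,"ay":0,"az":0.05,"hand":0.035}]'>/dev/null; m
python3 -m pendant '[{"dx":0,"dy":0,"dz":0,"ax":0,"ay":0,"az":0.042,"hand":0.035}]'>/dev/null; m
python3 -m pendant '[{"dx":0,"dy":0,"dz":0,"ax":0,"ay":0,"az":0,"hand":0.035},{"dx":0,"dy":0,"dz":0,"ax":0,"ay":0,"az":0,"hand":0.035}]'>/dev/null; python3 r.py
```

```text
t13.35 turn -66.74  Tz -0.049  T [ 0.101  0.109 -0.049] F [-
t13.55 turn -60.83  Tz -0.037  T [ 0.153  0.101 -0.037] F [-
t13.65 turn -57.86  Tz 0.030  T [0.146 0.08  0.03 ] F [-1.2 
t13.75 turn -55.36  Tz -0.029  T [ 0.107  0.204 -0.029] F [-
t13.95 turn -55.42  Tz 0.105  T [0.083 0.148 0.105] F [-0.6  0.9  0.8] pos [0.4738 0.1975 0.0828] tilt [-0.004  0.002] w 0.0427 q6 -32.5
```

```bash

python3 -m pendant '[{"dx":0,"dy":0,"dz":0,"ax":0,"ay":0,"az":0,"hand":0.05},{"dx":0,"dy":0,"dz":0,"ax":0,"ay":0,"az":0,"hand":0.06},{"dx":0,"dy":0,"dz":0,"ax":0,"ay":0,"az":0,"hand":0.075},{"dx":0,"dy":0,"dz":0,"ax":0,"ay":0,"az":0,"hand":0.075}]'>/dev/null; python3 r.py
python3 - <<'E'
from h import *
p,_=get_image("side");a=cv2.resize(p[200:400,190:390],None,fx=3,fy=3);cv2.imwrite("pics/s2.png",a)
E
```

```text
t14.35 turn -55.58  Tz 0.029  T [-0.044 -0.008  0.029] F [ 0.6 -0.9  0.6] pos [0.4738 0.1971 0.0825] tilt [-0.005  0.001] w 0.0751 q6 -32.6
```

View pics/s2.png

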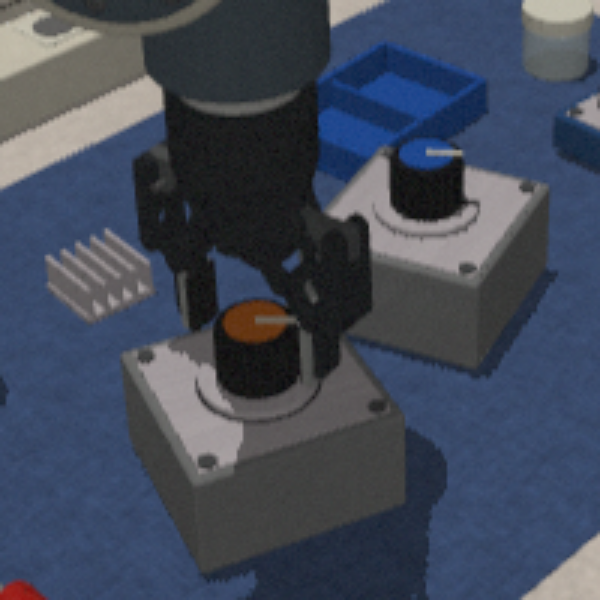

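```bash

python3 -m pendant '[{"dx":0,"dy":0,"dz":0.03,"ax":0,"ay":0,"az":0,"hand":0.08},{"dx":0,"dy":0,"dz":0.03,"ax":0,"ay":0,"az":0,"hand":0.08},{"dx":0,"dy":0,"dz":0.04,"ax":0,"ay":0,"az":0,"hand":0.08},{"dx":-0.005,"dy":-0.03,"dz":0.04,"ax":0,"ay":0,"az":0,"hand":0},{"dx":-0.006,"dy":-0.045,"dz":0,"ax":0,"ay":0,"az":0,"hand":0}]'>/dev/null
python3 -m pendant '[{"dx":-0.01,"dy":-0.048,"dz":0,"ax":0,"ay":0,"az":0,"hand":0},{"dx":-0.01,"dy":-0.048,"dz":0,"ax":0,"ay":0,"az":0,"hand":0},{"dx":-0.01,"dy":-0.048,"dz":0,"ax":0,"ay":0,"az":0,"hand":0},{"dx":-0.01,"dy":-0.048,"dz":0,"ax":0,"ay":0,"az":0,"hand":0},{"dx":0,"dy":0,"dz":0,"ax":0,"ay":0,"az":0,"hand":0}]'>/dev/null;python3 r.py
python3 - <<'E'
from h import *
for n in("side","top"):
    p,_=get_image(n);cv2.imwrite(f"pics/{n}3.png",p)
    a=cv2.resize(p[235:325,175:355],None,fx=4,fy=4,interpolation=cv2.INTER_CUBIC) if n=="top" else p
    cv2.imwrite(f"pics/{n}3c.png",a)
E
```

```text
t15.40 turn -55.44  Tz -0.025  T [ 0.067 -0.088 -0.025] F [ 1.1  0.8 -0. ] pos [ 0.4188 -0.0781  0.2281] tilt [-0.001 -0.002] w 0.0001 q6 -3.5
```

View pics/top3c.png

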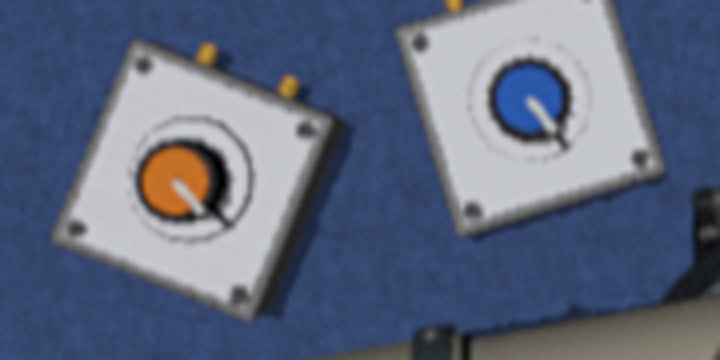

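View pics/side3c.png

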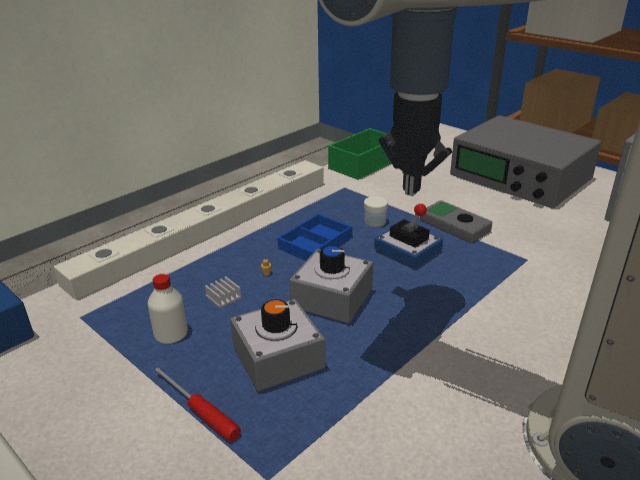

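```bash
python3 - <<'E'
from h import *
for f in("top0","top3"):
    p=cv2.imread(f"pics/{f}.png");h=cv2.cvtColor(p,cv2.COLOR_BGR2HSV)
    c=np.array([218.5,279.9]);pts=[]
    for v in range(265,296):
        for u in range(204,234):
            r=np.hypot(u-c[0],v-c[1])
            if 1<r<8.5 and h[v,u,1]<110 and h[v,u,2]>120: pts.append((u,v))
    pts=np.array(pts); P=np.array([on("top",q,.111)[:2] for q in pts])
    C=np.array(on("top",c,.111)[:2]);d=(P-C);a=np.degrees(np.arctan2(d[:,1].sum(),d[:,0].sum()));vx=cv2.fitLine(P.astype(np.float32),cv2.DIST_L2,0,.01,.01).ravel()
    print(f,len(pts),"dir",a.round(1),"fit",np.degrees(np.arctan2(vx[1],vx[0])).round(1))
g=lambda x,y:((x+.5)/4-.5+175,(y+.5)/4-.5+235)
for t in((249,174),(229,224)):
    d=on("top",g(*t),.076)[:2]-np.array([.4739,.1974]);print(np.degrees(np.arctan2(d[1],d[0])),np.hypot(*d))
E
```

```text
top0 21 dir -79.9 fit -81.8
top3 22 dir -138.5 fit 39.6
-83.64794514382723 0.03265278802732901
-136.42743618142399 0.03246433720184796
```

```bash

python3 -m pendant '[{"dx":0.003,"dy":-0.045,"dz":0,"ax":0,"ay":0,"az":-0.05,"hand":0},{"dx":0.003,"dy":-0.045,"dz":0,"ax":0,"ay":0,"az":-0.05,"hand":0},{"dx":0.005,"dy":-0.045,"dz":0,"ax":0,"ay":0,"az":-0.05,"hand":0},{"dx":0.005,"dy":-0.01,"dz":0,"ax":0,"ay":0,"az":0,"hand":0},{"dx":0,"dy":0,"dz":0,"ax":0,"ay":0,"az":0,"hand":0}]'>/dev/null;python3 r.py
```

```text
t16.00 turn -63.49  Tz -0.051  T [ 0.007 -0.006 -0.051] F [-0.3 -0.2 -0.4] pos [ 0.4401 -0.2183  0.2272] tilt [-0.     0.001] w -0.0001 q6 7.3
```

```bash

python3 -m pendant '[{"dx":0,"dy":-0.0065,"dz":-0.04,"ax":0,"ay":0,"az":0,"hand":0},{"dx":0,"dy":0,"dz":-0.04,"ax":0,"ay":0,"az":0,"hand":0},{"dx":0,"dy":0,"dz":-0.035,"ax":0,"ay":0,"az":0,"hand":0},{"dx":0,"dy":0,"dz":0,"ax":0,"ay":0,"az":0,"hand":0}]'>/dev/null;python3 r.py
python3 - <<'E'
from h import *
p,_=get_image("side");a=cv2.resize(p[140:290,340:540],None,fx=4,fy=4);cv2.imwrite("pics/s4.png",a)
E
```

```text
t16.40 turn -63.06  Tz 0.018  T [0.006 0.117 0.018] F [-0.5  0.8 -0.1] pos [ 0.4427 -0.219   0.1101] tilt [0.004 0.001] w -0.0001 q6 7.9
```

View pics/s4.png

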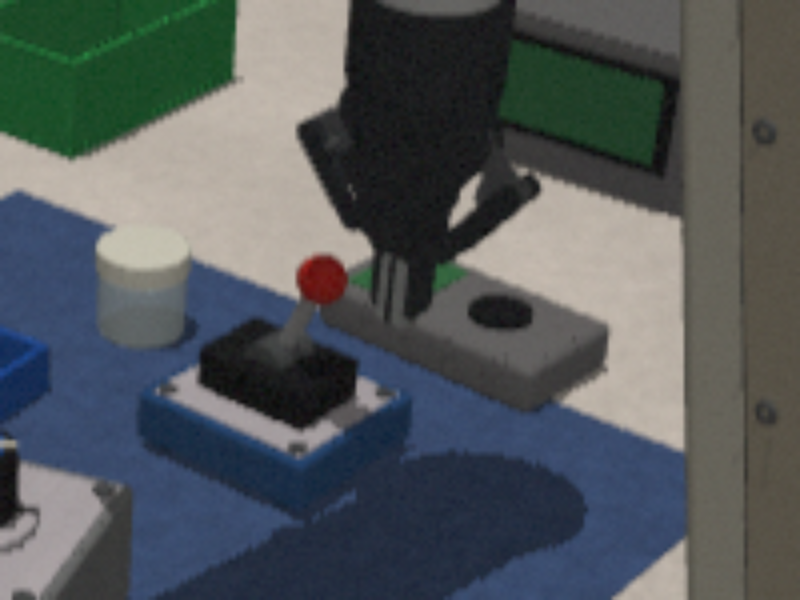

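```bash

python3 -m pendant '[{"dx":0,"dy":-0.006,"dz":-0.005,"ax":0,"ay":0.004,"az":0,"hand":0},{"dx":0.01,"dy":0,"dz":0,"ax":0,"ay":0,"az":0,"hand":0},{"dx":0.01,"dy":0,"dz":0,"ax":0,"ay":0,"az":0,"hand":0}]'>/dev/null;python3 r.py
python3 -m pendant '[{"dx":0.01,"dy":0,"dz":0,"ax":0,"ay":0,"az":0,"hand":0}]'>/dev/null;python3 r.py
python3 -m pendant '[{"dx":0.01,"dy":0,"dz":0,"ax":0,"ay":0,"az":0,"hand":0}]'>/dev/null;python3 r.py
```

```text
t16.75 turn -62.79  Tz -0.006  T [ 0.021 -0.024 -0.006] F [-0.5 -0.3  1. ] pos [ 0.4692 -0.2256  0.1136] tilt [ 0.013 -0.004] w -0.0001 q6 8.2
t16.85 turn -62.75  Tz 0.038  T [1.786 3.39  0.038] F [-10.3   4.8  23.1] pos [ 0.4802 -0.2261  0.1158] tilt [ 0.014 -0.006] w 0.0001 q6 8.0
t16.95 turn -62.70  Tz 0.036  T [0.738 1.474 0.036] F [-4.9  1.9 13.6] pos [ 0.4921 -0.2266  0.1196] tilt [ 0.017 -0.008] w 0.0001 q6 7.9
```

```bash
python3 - <<'E'
from h import *
p,_=get_image("side");a=cv2.resize(p[140:290,340:540],None,fx=4,fy=4);cv2.imwrite("pics/s5.png",a)
E
```

```text
(no output)
```

View pics/s5.png

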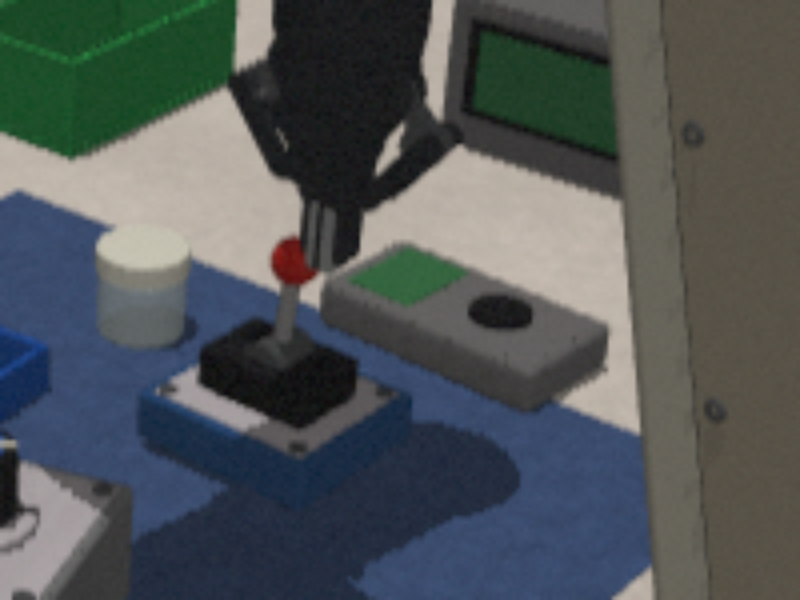

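```bash

python3 -m pendant '[{"dx":-0.015,"dy":0.001,"dz":0,"ax":0.004,"ay":0.008,"az":0,"hand":0},{"dx":-0.003,"dy":0,"dz":0,"ax":0.004,"ay":0.008,"az":0,"hand":0},{"dx":0,"dy":0,"dz":-0.01,"ax":0,"ay":0,"az":0,"hand":0},{"dx":0,"dy":0,"dz":-0.008,"ax":0,"ay":0,"az":0,"hand":0},{"dx":0,"dy":0,"dz":0,"ax":0,"ay":0,"az":0,"hand":0}]'>/dev/null;python3 r.py
```

```text
t17.50 turn -62.68  Tz 0.015  T [0.036 0.045 0.015] F [-0.7  0.1 -0.7] pos [ 0.4785 -0.2263  0.1021] tilt [ 0.007 -0.001] w -0.0000 q6 8.4
```

```bash

python3 -m pendant '[{"dx":0.006,"dy":0,"dz":-0.002,"ax":0,"ay":0.007,"az":0,"hand":0}]'>/dev/null;python3 r.py
python3 -m pendant '[{"dx":0.006,"dy":0,"dz":-0.002,"ax":0,"ay":0.002,"az":0,"hand":0}]'>/dev/null;python3 r.py
python3 -m pendant '[{"dx":0.006,"dy":0,"dz":-0.002,"ax":0,"ay":0.002,"az":0,"hand":0}]'>/dev/null;python3 r.py
python3 -m pendant '[{"dx":0.006,"dy":0,"dz":-0.002,"ax":0,"ay":0.002,"az":0,"hand":0}]'>/dev/null;python3 r.py
```

```text
t17.60 turn -62.70  Tz 0.038  T [ 0.001 -0.01   0.038] F [0.2 0.6 0.7] pos [ 0.4841 -0.2263  0.0998] tilt [-0.001 -0.001] w 0.0002 q6 8.2
t17.70 turn -62.70  Tz 0.026  T [-0.007  0.472  0.026] F [-1.3  0.8  1. ] pos [ 0.4902 -0.2264  0.0974] tilt [-0.005 -0.001] w -0.0001 q6 8.1
t17.80 turn -62.69  Tz -0.033  T [ 0.039  0.397 -0.033] F [-1.2  0.8  0.9] pos [ 0.4966 -0.2264  0.0951] tilt [-0.008 -0.001] w 0.0001 q6 8.0
t17.90 turn -62.69  Tz -0.005  T [ 0.006  0.404 -0.005] F [-0.6  0.5  0.5] pos [ 0.5033 -0.2265  0.0929] tilt [-0.01  -0.001] w -0.0002 q6 7.9
```

```bash

python3 -m pendant '[{"dx":0.005,"dy":0,"dz":0,"ax":0,"ay":-0.004,"az":0,"hand":0}]'>/dev/null;python3 r.py
python3 -m pendant '[{"dx":0.005,"dy":0,"dz":0,"ax":0,"ay":-0.004,"az":0,"hand":0}]'>/dev/null;python3 r.py
python3 -m pendant '[{"dx":0.003,"dy":0,"dz":0,"ax":0,"ay":0,"az":0,"hand":0}]'>/dev/null;python3 r.py
```

```text
t18.00 turn -62.68  Tz 0.004  T [-0.07   0.407  0.004] F [-0.4  0.3 -0.8] pos [ 0.5088 -0.2265  0.0923] tilt [-0.007 -0.001] w -0.0004 q6 7.8
t18.10 turn -62.68  Tz 0.033  T [-0.092  0.446  0.033] F [-1.8  0.5 -1.2] pos [ 0.5141 -0.2264  0.0919] tilt [-0.004 -0.001] w -0.0005 q6 7.8
t18.20 turn -62.69  Tz -0.002  T [-0.063  0.453 -0.002] F [-1.6 -0.1 -0.5] pos [ 0.5173 -0.2263  0.0916] tilt [-0.004 -0.001] w -0.0004 q6 7.7
```

```bash
python3 - <<'E'
from h import *
p,_=get_image("side");a=cv2.resize(p[140:290,340:540],None,fx=4,fy=4);cv2.imwrite("pics/s6.png",a)
E
```

```text
(no output)
```

View pics/s6.png

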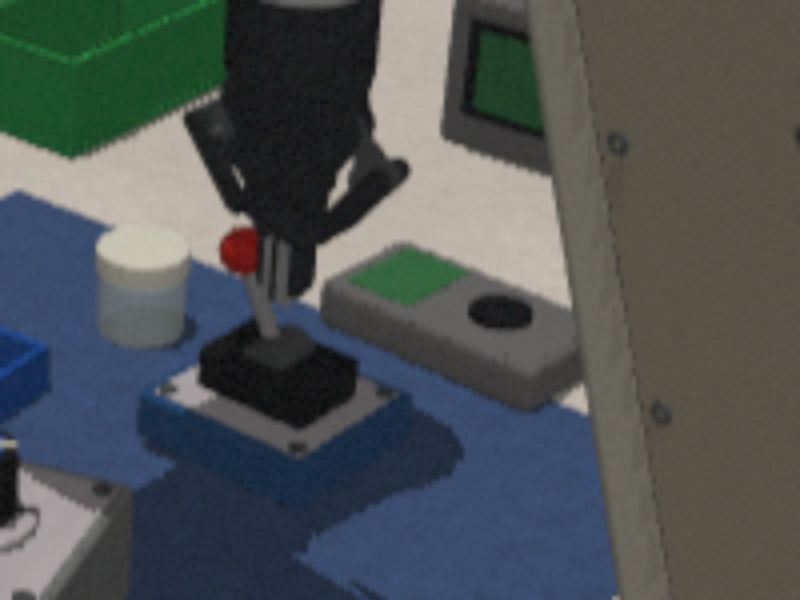

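```bash

python3 -m pendant '[{"dx":0.003,"dy":0,"dz":0,"ax":0,"ay":0,"az":0,"hand":0}]'>/dev/null;python3 r.py
python3 -m pendant '[{"dx":0.003,"dy":0,"dz":0,"ax":0,"ay":0,"az":0,"hand":0}]'>/dev/null;python3 r.py
python3 -m pendant '[{"dx":0.002,"dy":0,"dz":0,"ax":0,"ay":0,"az":0,"hand":0}]'>/dev/null;python3 r.py
```

```text
t18.35 turn -62.69  Tz 0.025  T [0.069 3.679 0.025] F [-11.1  -0.1   5.2] pos [ 0.5195 -0.2262  0.0914] tilt [-0.007 -0.001] w 0.0002 q6 7.7
t18.45 turn -62.70  Tz -0.010  T [ 0.428  4.528 -0.01 ] F [-13.1   0.5  10.2] pos [ 0.5195 -0.2263  0.0914] tilt [-0.013 -0.   ] w 0.0005 q6 7.6
t18.55 turn -62.72  Tz 0.066  T [0.417 2.313 0.066] F [-7.7  1.6  4.4] pos [ 0.5191 -0.2263  0.0915] tilt [-0.018  0.   ] w -0.0003 q6 7.6
```

```bash

python3 -m pendant '[{"dx":-0.01,"dy":0,"dz":0,"ax":0,"ay":-0.008,"az":0,"hand":0},{"dx":-0.03,"dy":0,"dz":0,"ax":0,"ay":-0.008,"az":0,"hand":0},{"dx":-0.04,"dy":0,"dz":0,"ax":0,"ay":0,"az":0,"hand":0},{"dx":-0.02,"dy":0,"dz":0.04,"ax":0,"ay":0,"az":0,"hand":0},{"dx":-0.01,"dy":0,"dz":0.04,"ax":0,"ay":0,"az":0,"hand":0}]'>/dev/null
python3 -m pendant '[{"dx":-0.01,"dy":-0.02,"dz":0.04,"ax":0,"ay":0,"az":0,"hand":0},{"dx":-0.02,"dy":-0.04,"dz":0,"ax":0,"ay":0,"az":0,"hand":0},{"dx":-0.02,"dy":-0.04,"dz":0,"ax":0,"ay":0,"az":0,"hand":0},{"dx":0,"dy":-0.04,"dz":0,"ax":0,"ay":0,"az":0,"hand":0},{"dx":0,"dy":0,"dz":0,"ax":0,"ay":0,"az":0,"hand":0}]'>/dev/null;python3 r.py
python3 - <<'E'
from h import *
for n in("side","top"):
    p,_=get_image(n);cv2.imwrite(f"pics/{n}7.png",p)
    m=cv2.inRange(cv2.cvtColor(p,cv2.COLOR_BGR2HSV),(0,150,80),(6,255,255))
    k,_,st,ce=cv2.connectedComponentsWithStats(m)
    for i in range(1,k):
        if 60<st[i,4]: print(n,st[i],ce[i])
E
```

```text
t19.55 turn -62.42  Tz -0.042  T [ 0.159 -0.002 -0.042] F [0.6 0.3 1. ] pos [ 0.3537 -0.3711  0.2202] tilt [ 0.01  -0.008] w 0.0002 q6 29.1
side [395 197  11  12  94] [399.88297872 202.29787234]
side [153 274  16  16 188] [160.80319149 281.29787234]
side [188 394  52  47 959] [213.95933264 417.25130344]
top [176 182  12  13 123] [181.66666667 187.87804878]
top [416 244  11  11  95] [420.95789474 249.29473684]
top [153 270  11  42 398] [158.27889447 291.16582915]
```

View pics/side7.png

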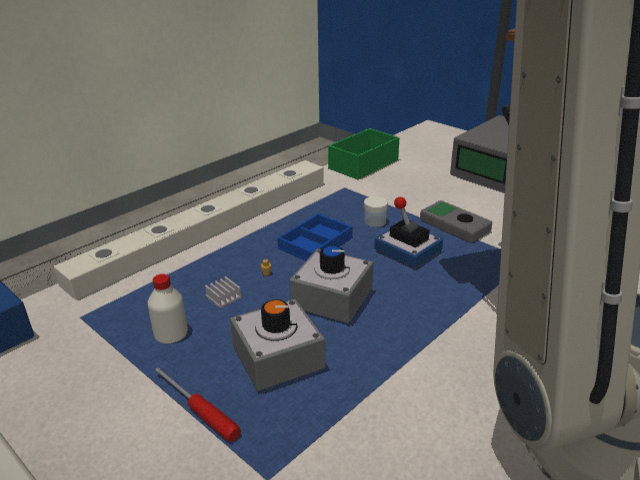

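View pics/top7.png

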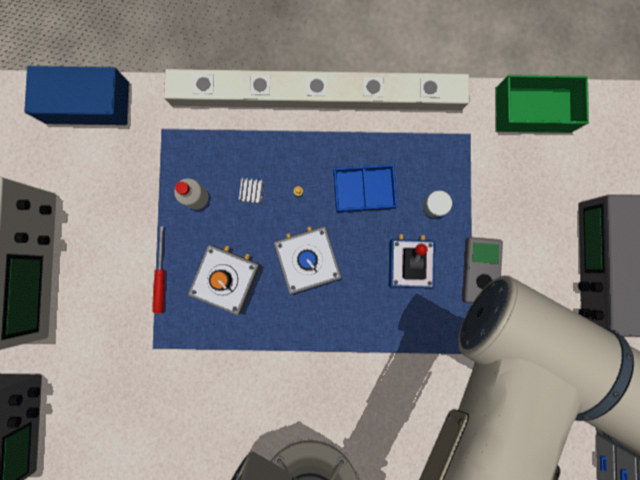

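```bash
python3 - <<'E'
from h import *
a=tri((420.2,209.3),(420.5,273.4));b=tri((399.9,202.3),(420.96,249.3));print(a,b,b[0]-a[0])
for n in("side","top"):
    d=cv2.absdiff(cv2.imread(f"pics/{n}0.png"),cv2.imread(f"pics/{n}7.png")).max(2);print(n)
    k,_,st,ce=cv2.connectedComponentsWithStats((d>60).astype(np.uint8))
    for i in range(1,k):
        if st[i,4]>12 : print(st[i])
E
```

```text
(array([ 0.49450233, -0.22436986,  0.11126209]), np.float64(0.00036605334959958016)) (array([ 0.5457552 , -0.22521089,  0.10929538]), np.float64(0.0022159864425552256)) [ 0.05125287 -0.00084102 -0.00196671]
side
[541   0  32 365 498]
[ 589    0   23   76 1102]
[624   0  16 108 890]
[556  76   5   8  28]
[ 579   87   23   87 1221]
[ 614  108   23   93 1097]
[505 116   5   8  18]
[550 155   6   8  31]
[ 570  184   21   80 1070]
[635 188   5   4  18]
[394 197  13  14 128]
[414 204  13  13 112]
[ 605  211   35   84 1428]
[500 215   3  27  29]
[546 227   5  10  29]
[631 239   8   4  15]
[ 556  273   26  103 1302]
[483 288  13  23 123]
[541 293   5   7  22]
[276 299  13   9  54]
[589 302  27 101 964]
[488 312  12 126 566]
[506 327   5  10  15]
[511 341   3  11  13]
[500 350   5   7  13]
[538 353   4   8  21]
[513 355  30  57 943]
[589 405   7   9  15]
[507 418  16  18  92]
[576 419  14  10  74]
[567 475  34   5  77]
top
[416 243  12  12 108]
[416 269  12  10  97]
[ 460  276  113   73 2323]
[219 278  11  11  56]
[580 315  32  20 236]
[501 331  20  23 117]
[613 331  22  34 258]
[ 597  349   43   89 1593]
[ 360  353   78   89 3503]
[447 354  22   9 113]
[ 506  359   62   68 2284]
[ 381  365   91  115 3806]
[595 369  24  35 343]
[ 419  390   77   90 2833]
[ 267  404   91   43 1510]
[574 407  22  20 239]
[446 413   5   8  14]
[ 565  426   33   54 1211]
[252 439  19  16 147]
[601 457   6  14  31]
[238 458  10  19  33]
[615 463   9  12  27]
[230 464  10  16  36]
[552 464   8  16  87]
[621 470   6  10  55]
[341 474   5   6  14]
```

```bash
python3 -c "
from workcell import *
print(hand_in())"
```

```text
the job is handed in; nothing more can be done
None
```

The dial is four clicks back from its end stop and the red lever is fully over. I handed the job in at about 19.7 s.

- **Stop:** I turned the orange dial clockwise. The stop was at the seventh click: torque there rose steadily to about 0.25 N m, with a highest single reading of 0.26. Ordinary clicks mostly read 0.08–0.13 N m, with stray single readings up to about 0.19. The limit is 0.38 N m.
- **Four clicks back:** I turned it back about 76° at the tool, which includes the few degrees pressed into the stop, and released it. Seen from above, the dial's net turn is 53° by the skirt pointer and 59° by the white cap line. The two disagree by a few degrees, but three clicks net (54°) is the only click count that fits.
- **Lever:** I pushed the ball with the closed fingers. On the first try the tool drifted up and pressed the top of the ball with about 23 N, so I backed off, lowered the tool and pushed again. It moved at 1–2 N until it met a firm stop at about 13 N, and I withdrew.
- **Lever check:** The ball now sits 29 mm past the box centre and 109 mm above the bench, as expected for fully over. Its measured travel was 51 mm instead of about 58 mm. The difference lies in the measured start position, which was about 22 mm before the centre where 29 mm was expected.
- **Surroundings:** Before-and-after pictures show no change to the blue dial or the other items, except the multimeter, which the arm and its shadow partly hid in the top view. It looks unmoved in the side view. The arm ended clear of everything.

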